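Load a power module into its three-cell housing and lay its shield plate on top

TASK

Fill the shallow blue-grey housing with the latch tab (not the row of deep ones), standing every part upright on the floor of its compartment: the finned heat sink in the end compartment beside the latch tab, the large capacitor in the opposite end compartment, and the white terminal block in the compartment between them. Last of all lay the steel shield plate on top, rib up, lengthwise along the housing and centred on it, so that it rests level on the heat sink and the capacitor and covers the terminal block. Set everything down gently rather than dropping it, let go, and leave the two small capacitors and the steel collar where they are.

Things in the scene. Friction and masses are not known exactly. Their poses are not given: they have to be found in the camera images.
- housing: Fixed blue-grey open tray, 206 (x) x 80 (y) mm, walls 4 thick, 18 high, floor 4 thick. Two cross walls (3 thick, 18 high, at x = +-33.5) make three compartments, each about 64 (x) x 72 (y) inside, centred at x = -67, 0, +67, y = 0. Latch tab with black edge, 34 wide, sticks out 16 at the +x end, at rim height. Origin: centre of underside, on the table. Any yaw; middle, left or right of bench.
- heatsink: Loose aluminium heat sink, 44 x 44 mm, 46 mm tall, with 7 upright fins along its x; it can be gripped across either pair of sides. 0.12 to 0.21 kg. Origin: centre of the underside, z up. Stands on a 2 mm thick grey-green mat. On the housing's 4 mm floor its top is 50 mm above the table.
- capacitor: Loose large capacitor: upright cylinder 44 mm in diameter, 46 mm tall, black sleeve with a bright aluminium top. About 0.09 kg. Origin: centre of the underside, z up. Stands on a 2 mm grey-green mat. (The two other, much smaller cylinders are not it.)
- terminal: Loose white terminal block with four screws and dark openings, 24 mm (x) x 56 mm (y), 36 mm tall. About 0.07 kg. Origin: centre of the underside, z up. Stands on a 2 mm grey-green mat. Either way round is right in its compartment.
- plate: Loose flat steel shield plate, 170 (x) x 56 (y) x 4 mm, with a grey upright grip rib in the middle, 50 mm (x) x 12 mm (y), its top 26 mm above the plate's underside. About 0.15 kg. Origin: centre of the underside, z up, rib upward. Lies on a 2 mm grey-green mat. In place its underside is 50 mm above the table; either end may point to the latch tab.
- small_cap_1: Bystander, leave alone: small capacitor, upright cylinder 22 mm in diameter, 28 mm tall, loose on a mat. Origin: centre of the underside.
- small_cap_2: Bystander, leave alone: small capacitor like the first, 22 mm in diameter, 28 mm tall, loose on a mat. Origin: centre of the underside.
- collar: Bystander, leave alone: steel collar lying flat, 30 mm outside and 18 mm inside diameter, 14 mm tall, loose on a mat. Origin: centre of the underside.
Things that resemble listed ones, but are neither listed nor needed, are in the scene too. What is shaped like the plate but brown or pink is not meant.

How it is judged:
At the end, for the whole second after the job is handed in: Heat sink, capacitor and terminal block upright on their compartment floors (within 2.5 mm of floor height; by latch tab, opposite end, middle); plate on top, centred within 15 mm, underside at 50 +-3 mm, level within 0.06 rad, lengthwise within 0.2 rad; all at rest and released (x of heatsink in the frame of housing between 0.054 and 0.08 m and y of heatsink in the frame of housing between -0.026 and 0.026 m and z of heatsink in the frame of housing between 0.0015 and 0.0065 m and angle between each of heatsink, capacitor, terminal's own z axis and vertical below 0.1 rad and x of capacitor in the frame of housing between -0.08 and -0.054 m and y of capacitor in the frame of housing between -0.026 and 0.026 m and z of capacitor in the frame of housing between 0.0015 and 0.0065 m and x of terminal in the frame of housing between -0.022 and 0.022 m and y of terminal in the frame of housing between -0.026 and 0.026 m and z of terminal in the frame of housing between 0.0015 and 0.0065 m and x of plate in the frame of housing between -0.015 and 0.015 m and y of plate in the frame of housing between -0.015 and 0.015 m and z of plate in the frame of housing between 0.047 and 0.053 m and angle between plate's own z axis and vertical below 0.06 rad and angle between the x axis of plate and the x axis of housing, either way round below 0.2 rad and linear speed of each of heatsink, capacitor, terminal, plate below 0.02 m/s); the robot touches nothing.
It fails at once if a part of the kit is let fall (moves faster than 0.7 m/s while no finger touches it) ((linear speed of heatsink above 0.7 m/s and contact force between the fingers and heatsink below 0.05 N) or (linear speed of capacitor above 0.7 m/s and contact force between the fingers and capacitor below 0.05 N) or (linear speed of terminal above 0.7 m/s and contact force between the fingers and terminal below 0.05 N) or (linear speed of plate above 0.7 m/s and contact force between the fingers and plate below 0.05 N)).
It fails at once if a small capacitor or the steel collar is shifted by more than 30 mm (distance of any of small_cap_1, small_cap_2, collar from where it was at the start of the episode above 0.03 m).
It also fails if it takes over 96 s, if anything falls off the work surface, if the arm or the gripper's body presses on something with over 40 N, if the wrist force passes 120 N, or if a joint passes its speed limit or range.

ROBOT

A 6-joint arm with a two-finger parallel gripper is mounted at the origin on the work surface. World frame = base frame: x ahead of the robot, y to its left, z up, the work surface at z = 0. Lengths are in m, angles in rad, forces in N, time in s.
With the tool pointing down it reaches from about 0.35 to 0.8 m from the base axis. Payload 7.3 kg.
Tool frame: the origin (TCP) lies on the centre line of the jaws, within the pads' length; the fingertips stand 22 mm ahead of it and the grasp point (between the pads) lies 3 mm ahead of it; z points along the fingers, y is the line along which they close (so a half turn about z gives the same grasp; the last joint's range is limited). The gripper opens to 85 mm and grips with 20 to 120 N. Pads are 22 mm wide; open, the fingers measure 114 mm over their backs; the gripper's body (76 mm by 85 mm) begins 54 mm behind the grasp point. The pads swing forward as they close: fully open they stand 13 mm farther back than shut.
Start: joints at [-1.406, 0.342, 1.524, -0, 1.275, -0.146], TCP at [0.161, -0.5, 0.253] pointing down, gripper open.
Joint ranges: [-2.53, 2.53], [-0.77, 2.02], [0.04, 2.7], [-1, 4.14], [0.28, 2.66], [-3.11, 3.11]. Speed limits (rad/s): [2.57, 2.57, 3.14, 3.14, 3.14, 3.14].

INTERFACE

Orientations are given as [roll, pitch, yaw] about the fixed x, y, z axes, in that order (R = Rz(yaw) Ry(pitch) Rx(roll)).
In Python, from workcell import telemetry, camera, calibration, bot gives the robot as it stands.
- The arm moves only by the tool move_arm, never from a script. Its argument "targets" is a list of rows, each an object with "delta_pos": the shift along the tool's x, y, z in shares of 0.4 m (1.0 is 0.4 m), a list of three; "dr": the turn, a rotation vector about the tool's x, y, z in shares of 180 degrees (1.0 is 180 degrees), a list of three; "gripper": the opening, from 0 (shut) to 1 (fully open). In form: [{"delta_pos": [dx, dy, dz], "dr": [wx, wy, wz], "gripper": gripper}, ...]. A call has 1 to 10 rows; each row is the pose to reach, as a shift and turn from the pose commanded when the call began, along the tool's axes at that moment; what a row does not reach only later rows make up. A row lasts 1/10 s, in which the tool goes at most 50 mm and 8.59 degrees, less where a joint would pass 70% of its speed; a pose out of reach is approached as far as the arm can. Shift and turn numbers lie between -1 and 1, and a call with a number outside is refused. A call with a gripper value outside its range is refused whole. The fingers move at their own pace and stop on an object; the grip force is fixed at half the most. Time passes only in rows, so rows that repeat a pose let the fingers close. It gives the time, the measured TCP pose, the force, the opening and the grip force at its end, in the units of the state.
- telemetry.observe(): the state, without advancing time (a new reading comes with each control period).
- camera(name): name is "side" or "top" or "wrist"; returns the picture (384x512x3 uint8, red, green, blue); there is no depth.
- calibration(name): a dict with "intrinsics" (3x3 intrinsics, pixels), "cam_to_world" (4x4, takes a point from camera to world coordinates); the wrist camera has in their place "T_tool_cam" (4x4, takes a point from camera to tool coordinates, whose origin is the TCP and whose axes are the flange's). Camera axes: x right, y down, z forward; pixel columns grow to the right and rows downward; lengths in m; the calibration is good to about 2 mm. A picture is of the moment at which its call begins: read the wrist's pose just before it. calibration takes no time and is no camera call.
- bot.job_done(): hands the job in; it is judged then, once.
The state is a dict: "time_s": time; "joint_pos": joint angles; "qd": joint speeds; "effort": joint torques, N m; "tcp_pos": TCP position; "orientation": TCP orientation; "ft_force": force on the tool from outside, world axes, zero at the start; "wrist_torque": the same for the moment, N m; "gripper_width": opening from 0.0 (shut) to 1.0 (fully open); "grip_force": force on a finger pad.
Only numpy, scipy, OpenCV 4.12 (cv2) and the standard library are available. Lean on these libraries where they do the work, as an engineer would, in place of code of your own. Each camera call takes 0.05 s, during which the arm holds its last target. There are 200 camera calls.

## Working session

There is one attempt and no reset: what is moved stays moved. The work goes in short steps, Python scripts to look and compute and a tool call to move; the robot and the scene stay as the last step left them, time stands still between calls to the robot, and variables do not carry over. Pictures are saved under pics/ and viewed, at most 14 in all, crops included, and the job is handed in when it is done.

Besides the shell and the picture viewer there is one more tool, called after "Emit:" by a JSON object that holds its "op" and its "data", one argument or row to a line. move_arm: Moves the arm, as the interface text tells. Its arguments: {"type":"object","properties":{"targets":{"type":"array","items":{"type":"object","properties":{"delta_pos":{"type":"array","items":{"type":"number"}},"dr":{"type":"array","items":{"type":"number"}},"gripper":{"type":"number"}}}}},"required":["targets"]}

```bash
mkdir -p pics; python3 - <<'E'
from workcell import telemetry,camera,calibration
import cv2,numpy as np
np.set_printoptions(precision=4,suppress=True)
print(telemetry.observe())
for n in("side","top","wrist"):
    c=calibration(n);print(n,c)
    im=camera(n);cv2.imwrite(f"pics/{n}0.png",im[:,:,::-1])
    if n!="wrist": cv2.imwrite(f"pics/{n}0b.png",cv2.resize(im[:,:,::-1],(800,600),interpolation=cv2.INTER_CUBIC))
E
```

```text
{'time_s': 0.0, 'joint_pos': array([-1.406 ,  0.3428,  1.5251,  0.    ,  1.2754, -0.146 ]), 'qd': array([-0.0006,  0.0009, -0.0012, -0.001 ,  0.0001, -0.    ]), 'effort': array([  0.0023, -43.368 , -24.6013,  -0.    ,   0.0078,   0.    ]), 'tcp_pos': array([ 0.1605, -0.4995,  0.2526]), 'orientation': array([-3.14  , -0.0003,  0.3108]), 'ft_force': array([ 0.6171,  0.4154, -0.1048]), 'wrist_torque': array([0.0732, 0.064 , 0.0284]), 'grip_force': 0.0, 'gripper_width': 0.9996158446188835}
side {'intrinsics': array([[494.7135,   0.    , 252.5706],
       [  0.    , 494.7135, 190.4541],
       [  0.    ,   0.    ,   1.    ]]), 'cam_to_world': array([[ 0.9893, -0.0712,  0.1272,  0.3234],
       [-0.1456, -0.5191,  0.8422, -1.0328],
       [ 0.0061, -0.8518, -0.5239,  0.7359],
       [ 0.    ,  0.    ,  0.    ,  1.    ]])}
top {'intrinsics': array([[383.7333,   0.    , 253.5256],
       [  0.    , 383.7333, 192.4527],
       [  0.    ,   0.    ,   1.    ]]), 'cam_to_world': array([[ 0.0043, -0.9931,  0.1168,  0.3225],
       [-0.9999, -0.0053, -0.009 ,  0.0947],
       [ 0.0096, -0.1167, -0.9931,  1.1952],
       [ 0.    ,  0.    ,  0.    ,  1.    ]])}
wrist {'intrinsics': array([[310.9471,   0.    , 263.3724],
       [  0.    , 310.9471, 196.2785],
       [  0.    ,   0.    ,   1.    ]]), 'T_tool_cam': array([[-0.0012, -0.9478, -0.3188,  0.082 ],
       [ 1.    , -0.0011, -0.0004, -0.0016],
       [ 0.    , -0.3188,  0.9478, -0.1209],
       [ 0.    ,  0.    ,  0.    ,  1.    ]])}
```

View pics/top0b.png

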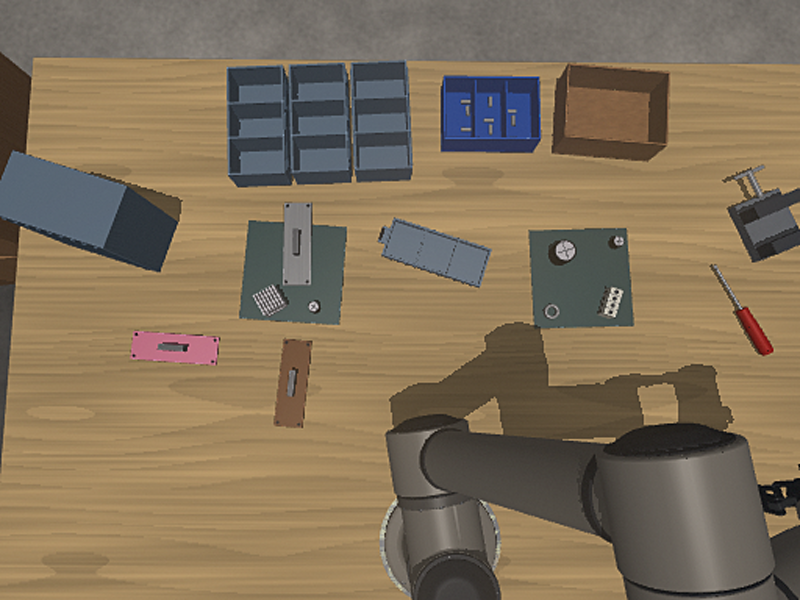

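View pics/side0b.png

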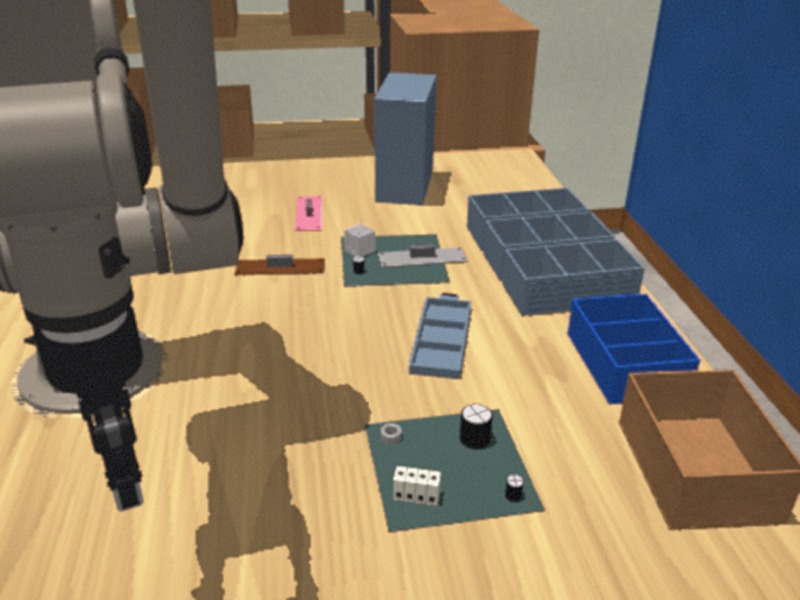

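The top view (800x600) shows:
- The housing is at about (435,252), with its latch tab at (384,235).
- On the left mat are the plate (297,245), heat sink (270,298) and a small cap (314,306).
- On the right mat are the capacitor (564,250), terminal (613,302), a small cap (618,241) and the collar (551,311).

The side view shows the same layout. I'll enlarge both to measure.

```bash
python3 - <<'E'
import cv2,numpy as np
t=cv2.imread("pics/top0.png");s=cv2.imread("pics/side0.png")
f=lambda im,x,y,w,h,k:cv2.resize(im[y:y+h,x:x+w],None,fx=k,fy=k,interpolation=cv2.INTER_CUBIC)
m=np.zeros((600,800,3),np.uint8)
m[:300,:]=f(t,150,130,200,75,4)
m[300:,:400]=f(t,325,140,100,75,4)
m[300:,400:]=f(s,210,130,100,75,4)
cv2.imwrite("pics/c1.png",m)
cv2.imwrite("pics/c2.png",f(s,230,185,133,150,4)[:600])
E
```

```text
(no output)
```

View pics/c1.png

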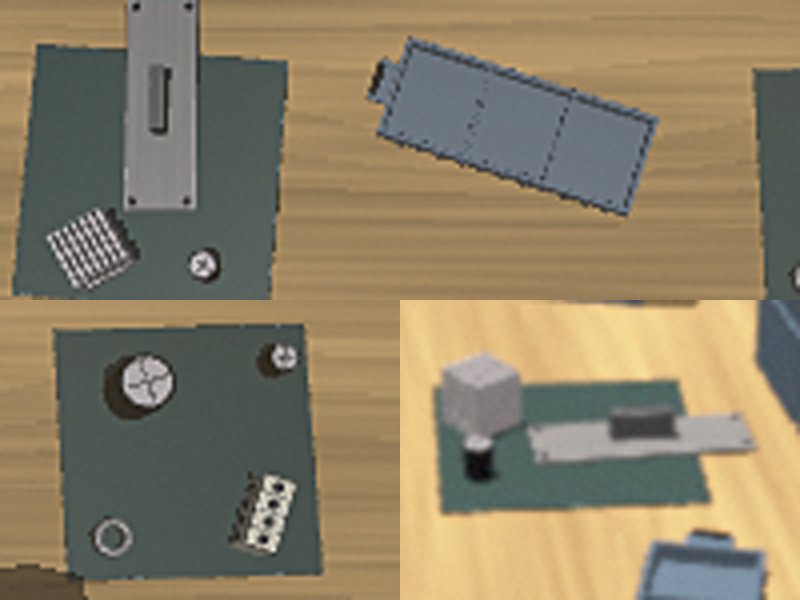

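View pics/c2.png

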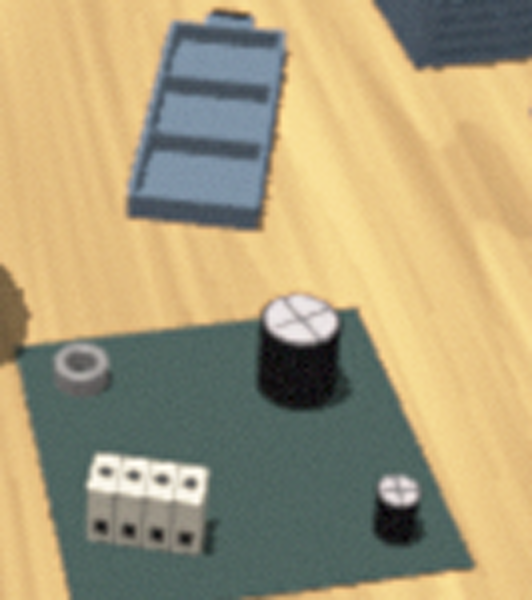

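```bash
cat > h.py <<'E'
import numpy as np,cv2
from workcell import telemetry,camera,calibration
from scipy.spatial.transform import Rotation as R
np.set_printoptions(precision=4,suppress=True)
def cam(n,s=None):
    c=calibration(n)
    if n!="wrist": return c["intrinsics"],c["cam_to_world"]
    T=np.eye(4);T[:3,:3]=R.from_euler("xyz",s["orientation"]).as_matrix();T[:3,3]=s["tcp_pos"]
    return c["intrinsics"],T@c["T_tool_cam"]
def ray(p,kt):
    K,T=kt;d=T[:3,:3]@np.linalg.solve(K,[p[0],p[1],1]);return T[:3,3],d/np.linalg.norm(d)
def atz(p,kt,z):
    o,d=ray(p,kt);return o+d*(z-o[2])/d[2]
def tri(p,a,q,b):
    o,d=ray(p,a);e,f=ray(q,b)
    t=np.linalg.lstsq(np.c_[d,-f],e-o,rcond=None)[0]
    A,B=o+d*t[0],e+f*t[1];return (A+B)/2,np.linalg.norm(A-B)
def proj(P,kt):
    K,T=kt;q=K@(T[:3,:3].T@(np.asarray(P)-T[:3,3]));return q[:2]/q[2]
def go(pos,yaw,s=None):   # tool-axis shift and turn to a downward pose; yaw reduced mod pi
    s=s or telemetry.observe();M=R.from_euler("xyz",s["orientation"])
    best=None
    for k in(-1,0,1):
        D=R.from_euler("xyz",[np.pi,0,yaw+k*np.pi]);v=(M.inv()*D).as_rotvec()
        if best is None or abs(v[2])<abs(best[2]): best=v
    return M.inv().apply(np.asarray(pos)-s["tcp_pos"]),np.degrees(best)
E
python3 - <<'E'
from h import *
t,s=cam("top"),cam("side")
o=lambda u,v,x,y:((u+.5)/4-.5+x,(v+.5)/4-.5+y)
A=lambda u,v:o(u,v,150,130)
B=lambda u,v:o(u,v-300,325,140)
B2=lambda u,v:o(u,v-300,325,140)
C=lambda u,v:o(u-400,v-300,210,130)
D=lambda u,v:o(u,v,230,185)
L=[("h1",A(411,39),D(286,32)),("h2",A(378,134),D(173,24)),("h3",A(658,118),D(264,211)),("h4",A(627,215),D(131,199)),
("sink",A(88,247),C(483,370)),("cap",B(148,382),D(302,320)),("term",B(270,514),D(150,476)),
("pl1",A(134,6),C(735,416)),("pl2",A(190,7),C(749,443)),("pl3",A(130,201),C(538,429)),("pl4",A(186,202),C(545,459)),("scap",A(203,265),C(480,442)),("scap2",B(285,357),D(400,491)),("collar",B(113,537),D(82,358))]
z=dict(h=.018,sink=.048,cap=.048,term=.038,pl=.006,scap=.03,collar=.016)
for n,p,q in L:
    zz=next(z[k] for k in z if n.startswith(k))
    P,e=tri(p,t,q,s);print(n,P,"err",round(e,4),"top@z",atz(p,t,zz)[:2],"side@z",atz(q,s,zz)[:2])
E
```

```text
h1 [0.6278 0.0884 0.0203] err 0.0005 top@z [0.6287 0.0884] side@z [0.6285 0.092 ]
h2 [0.5532 0.1137 0.0175] err 0.0006 top@z [0.5527 0.1138] side@z [0.5533 0.113 ]
h3 [ 0.5679 -0.1051  0.0176] err 0.0021 top@z [ 0.5668 -0.1049] side@z [ 0.5689 -0.1054]
h4 [ 0.4913 -0.0801  0.0161] err 0.0017 top@z [ 0.4901 -0.0797] side@z [ 0.4917 -0.0826]
sink [0.459  0.3299 0.0509] err 0.0001 top@z [0.4593 0.3305] side@z [0.4597 0.3357]
cap [ 0.5573 -0.244   0.0505] err 0.001 top@z [ 0.5584 -0.2448] side@z [ 0.5576 -0.2412]
term [ 0.4586 -0.337   0.0408] err 0.0004 top@z [ 0.4587 -0.338 ] side@z [ 0.4594 -0.3342]
pl1 [0.6555 0.3078 0.0088] err 0.0017 top@z [0.6571 0.3083] side@z [0.6558 0.3126]
pl2 [0.6559 0.2635 0.0084] err 0.0001 top@z [0.6566 0.2639] side@z [0.657  0.2678]
pl3 [0.4994 0.3069 0.0089] err 0.0016 top@z [0.5007 0.3074] side@z [0.4993 0.3121]
pl4 [0.4992 0.2637 0.0063] err 0.0019 top@z [0.5002 0.2637] side@z [0.4983 0.264 ]
scap [0.4475 0.2457 0.0343] err 0.0002 top@z [0.4481 0.2463] side@z [0.4482 0.2535]
scap2 [ 0.581  -0.3561  0.0328] err 0.0016 top@z [ 0.5825 -0.3574] side@z [ 0.5812 -0.3535]
collar [ 0.442  -0.2227  0.0194] err 0.0007 top@z [ 0.4428 -0.2236] side@z [ 0.4423 -0.2188]
```

All heights and sizes agree with the text to 1–3 mm. The housing centre is near (0.560, 0.004), with its +x (tab) axis at about 72.5°. Next I move over the right mat for a close wrist look.

```bash
python3 -c "
from h import *
print(go([.50,-.29,.22],np.radians(-17.5)))"
```

```text
(array([ 0.3873, -0.0957,  0.033 ]), array([-0.0641,  0.0103, 35.3087]))
```

The rows are not in the units I measure in: shifts go in shares of 0.4 m and turns go in shares of 180 degrees. I convert before sending: 0.387 m / 0.4 = 0.9675, 0.29 m / 0.4 = 0.725, 35.3 degrees / 180 = 0.1961.

Emit:
{"op": "move_arm", "data": {
  "targets": [
    {"delta_pos":[0.12,-0.03,0.01],"dr":[0,0,0.0244],"gripper":1},
    {"delta_pos":[0.2425,-0.06,0.02],"dr":[0,0,0.0489],"gripper":1},
    {"delta_pos":[0.3625,-0.09,0.03],"dr":[0,0,0.0733],"gripper":1},
    {"delta_pos":[0.485,-0.12,0.04],"dr":[0,0,0.0978],"gripper":1},
    {"delta_pos":[0.605,-0.15,0.0525],"dr":[0,0,0.1222],"gripper":1},
    {"delta_pos":[0.725,-0.18,0.0625],"dr":[0,0,0.1472],"gripper":1},
    {"delta_pos":[0.8475,-0.21,0.0725],"dr":[0,0,0.1722],"gripper":1},
    {"delta_pos":[0.9675,-0.24,0.0825],"dr":[0,0,0.1961],"gripper":1},
    {"delta_pos":[0.9675,-0.24,0.0825],"dr":[0,0,0.1961],"gripper":1},
    {"delta_pos":[0.9675,-0.24,0.0825],"dr":[0,0,0.1961],"gripper":1}
  ]
}}

```text
time_s: 1.15
tcp_pos: [0.5002, -0.289, 0.2195]
orientation: [-3.141, 0.001, -0.302]
ft_force: [-0.3, 0.4, 0.6]
gripper_width: 0.998
grip_force: 0.0
```

```bash
python3 - <<'E'
from h import *
s=telemetry.observe();im=camera("wrist");print(s["tcp_pos"],s["orientation"],s["qd"].max(),s["joint_pos"])
cv2.imwrite("pics/w1.png",cv2.resize(im[:,:,::-1],(800,600),interpolation=cv2.INTER_CUBIC))
np.save("w1.npy",np.r_[s["tcp_pos"],s["orientation"]])
E
```

```text
[ 0.5002 -0.289   0.2195] [-3.1415  0.0014 -0.3021] 0.01382677748185723 [-0.6563  0.4663  1.4258 -0.0004  1.2508  1.2167]
```

View pics/w1.png

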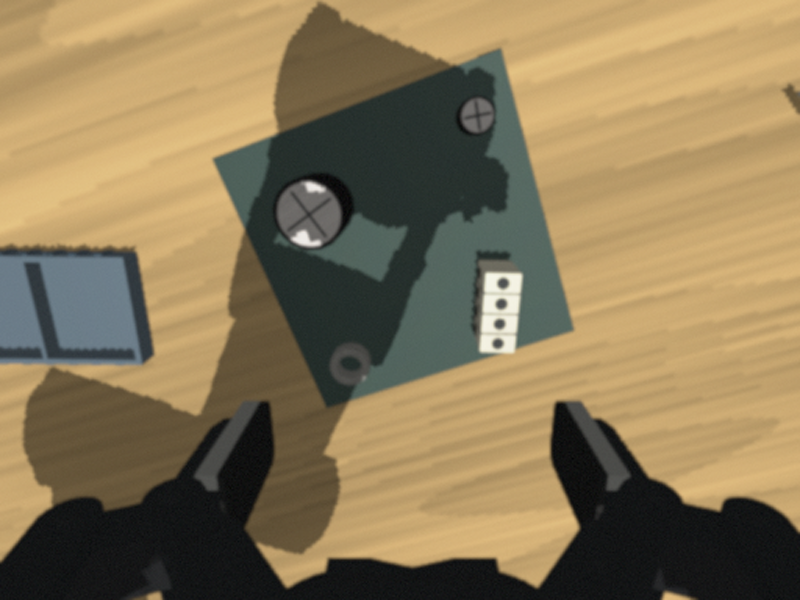

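Wrist view (800x600): capacitor top centre at (308,213). The terminal's top-face corners are at (486,271), (523,273), (516,353) and (480,352). The housing's far end is on the left.

```bash
python3 - <<'E'
from h import *
v=np.load("w1.npy");s=dict(tcp_pos=v[:3],orientation=v[3:])
w=cam("wrist",s);t=cam("top")
f=lambda u,v:((u+.5)*.64-.5,(v+.5)*.64-.5)
B=lambda u,v:((u+.5)/4-.5+325,(v-300+.5)/4-.5+140)
print("cap",atz(f(308,213),w,.048),tri(f(308,213),w,B(148,382),t))
c=[f(486,271),f(523,273),f(516,353),f(480,352)]
P=[atz(x,w,.038) for x in c];print("term",np.mean(P,0),tri(np.mean(c,0),w,B(270,514),t))
d=(P[0]+P[1]-P[2]-P[3])/2;print("len",np.linalg.norm(d),np.linalg.norm(P[0]-P[1]),"ang",np.degrees(np.arctan2(d[1],d[0])))
print(atz(f(152,355),w,.018),atz(f(131,251),w,.018))
print("go cap above",go([.558,-.2445,.10],np.radians(-17.5)))
E
```

```text
cap [ 0.5588 -0.241   0.048 ] (array([ 0.5582, -0.2428,  0.0533]), np.float64(0.0020946899436538355))
term [ 0.4588 -0.3364  0.038 ] (array([ 0.4591, -0.3373,  0.038 ]), np.float64(0.0015694122176964313))
len 0.05627407372238389 0.023842211132664593 ang -18.370354443099686
[ 0.4954 -0.0888  0.018 ] [ 0.5688 -0.1107  0.018 ]
go cap above (array([ 0.0424, -0.0608,  0.1198]), array([0.0018, 0.0671, 0.0869]))
```

In the tool's units: 0.176 m / 0.4 = 0.44, -0.061 m / 0.4 = -0.1525.

Emit:
{"op": "move_arm", "data": {
  "targets": [
    {"delta_pos":[0.0525,-0.0775,0.05],"gripper":1},
    {"delta_pos":[0.105,-0.1525,0.1],"gripper":1},
    {"delta_pos":[0.105,-0.1525,0.2],"gripper":1},
    {"delta_pos":[0.105,-0.1525,0.3],"gripper":1},
    {"delta_pos":[0.105,-0.1525,0.375],"gripper":1},
    {"delta_pos":[0.105,-0.1525,0.42],"gripper":1},
    {"delta_pos":[0.105,-0.1525,0.44],"gripper":1},
    {"delta_pos":[0.105,-0.1525,0.44],"gripper":0.6},
    {"delta_pos":[0.105,-0.1525,0.44],"gripper":0.4},
    {"delta_pos":[0.105,-0.1525,0.44],"gripper":0.3}
  ]
}}

```text
$.targets[0]: bad value
```

Emit:
{"op": "move_arm", "data": {
  "targets": [
    {"delta_pos":[0,0,0],"gripper":0.3},
    {"delta_pos":[0,0,0],"gripper":0.3},
    {"delta_pos":[0,0,0],"gripper":0.3},
    {"delta_pos":[0,0,0],"gripper":0.3}
  ]
}}

```text
$.targets[0]: bad value
```

Rows need `dr` as well.

In the tool's units: 0.176 m / 0.4 = 0.44, 0.168 m / 0.4 = 0.42.

Emit:
{"op": "move_arm", "data": {
  "targets": [
    {"delta_pos":[0.0525,-0.0775,0.05],"dr":[0,0,0],"gripper":1},
    {"delta_pos":[0.105,-0.1525,0.1],"dr":[0,0,0],"gripper":1},
    {"delta_pos":[0.105,-0.1525,0.2],"dr":[0,0,0],"gripper":1},
    {"delta_pos":[0.105,-0.1525,0.3],"dr":[0,0,0],"gripper":1},
    {"delta_pos":[0.105,-0.1525,0.375],"dr":[0,0,0],"gripper":1},
    {"delta_pos":[0.105,-0.1525,0.42],"dr":[0,0,0],"gripper":1},
    {"delta_pos":[0.105,-0.1525,0.44],"dr":[0,0,0],"gripper":1},
    {"delta_pos":[0.105,-0.1525,0.44],"dr":[0,0,0],"gripper":0.6},
    {"delta_pos":[0.105,-0.1525,0.44],"dr":[0,0,0],"gripper":0.4},
    {"delta_pos":[0.105,-0.1525,0.44],"dr":[0,0,0],"gripper":0.3}
  ]
}}

```text
time_s: 2.2
tcp_pos: [0.5587, -0.2452, 0.0459]
orientation: [3.141, -0.003, -0.306]
ft_force: [1.0, 2.2, 1.0]
gripper_width: 0.521
grip_force: 0.9
```

Emit:
{"op": "move_arm", "data": {
  "targets": [
    {"delta_pos":[0,0,0],"dr":[0,0,0],"gripper":0.3},
    {"delta_pos":[0,0,0],"dr":[0,0,0],"gripper":0.3},
    {"delta_pos":[0,0,0],"dr":[0,0,0],"gripper":0.3},
    {"delta_pos":[0,0,0],"dr":[0,0,0],"gripper":0.3}
  ]
}}

```text
time_s: 2.6
tcp_pos: [0.559, -0.2453, 0.0463]
orientation: [3.14, -0.004, -0.305]
ft_force: [-1.0, 0.2, 7.3]
gripper_width: 0.495
grip_force: 61.3
```

In the tool's units: -0.238 m / 0.4 = -0.595, -0.17 m / 0.4 = -0.425.

Emit:
{"op": "move_arm", "data": {
  "targets": [
    {"delta_pos":[0,0,-0.05],"dr":[0,0,0],"gripper":0.3},
    {"delta_pos":[0,0,-0.15],"dr":[0,0,0],"gripper":0.3},
    {"delta_pos":[-0.01,-0.03,-0.25],"dr":[0,0,0],"gripper":0.3},
    {"delta_pos":[-0.035,-0.11,-0.325],"dr":[0,0,0],"gripper":0.3},
    {"delta_pos":[-0.0675,-0.2175,-0.375],"dr":[0,0,0],"gripper":0.3},
    {"delta_pos":[-0.1025,-0.33,-0.4125],"dr":[0,0,0],"gripper":0.3},
    {"delta_pos":[-0.1375,-0.4425,-0.425],"dr":[0,0,0],"gripper":0.3},
    {"delta_pos":[-0.1675,-0.5375,-0.425],"dr":[0,0,0],"gripper":0.3},
    {"delta_pos":[-0.185,-0.595,-0.425],"dr":[0,0,0],"gripper":0.3},
    {"delta_pos":[-0.185,-0.595,-0.425],"dr":[0,0,0],"gripper":0.3}
  ]
}}

```text
time_s: 3.6
tcp_pos: [0.5586, 0.008, 0.2149]
orientation: [-3.141, -0.0, -0.301]
ft_force: [0.1, -0.0, -1.1]
gripper_width: 0.496
grip_force: 61.1
```

Emit:
{"op": "move_arm", "data": {
  "targets": [
    {"delta_pos":[0,0,0],"dr":[0,0,0],"gripper":0.3},
    {"delta_pos":[0,0,0],"dr":[0,0,0],"gripper":0.3}
  ]
}}

```text
time_s: 3.8
tcp_pos: [0.5591, 0.0037, 0.2144]
orientation: [3.141, -0.0, -0.306]
ft_force: [0.3, 0.5, -1.7]
gripper_width: 0.495
grip_force: 61.1
```

```bash
python3 - <<'E'
from h import *
s=telemetry.observe();im=camera("wrist");print(s["tcp_pos"],s["orientation"],s["qd"].max(),s["gripper_width"],s["grip_force"])
cv2.imwrite("pics/w2.png",cv2.resize(im[:,:,::-1],(800,600),interpolation=cv2.INTER_CUBIC))
np.save("w2.npy",np.r_[s["tcp_pos"],s["orientation"]])
E
```

```text
[0.5591 0.0037 0.2144] [ 3.1411 -0.0003 -0.3061] 0.0043752580288794335 0.4947270529580466 61.132450103759766
```

View pics/w2.png

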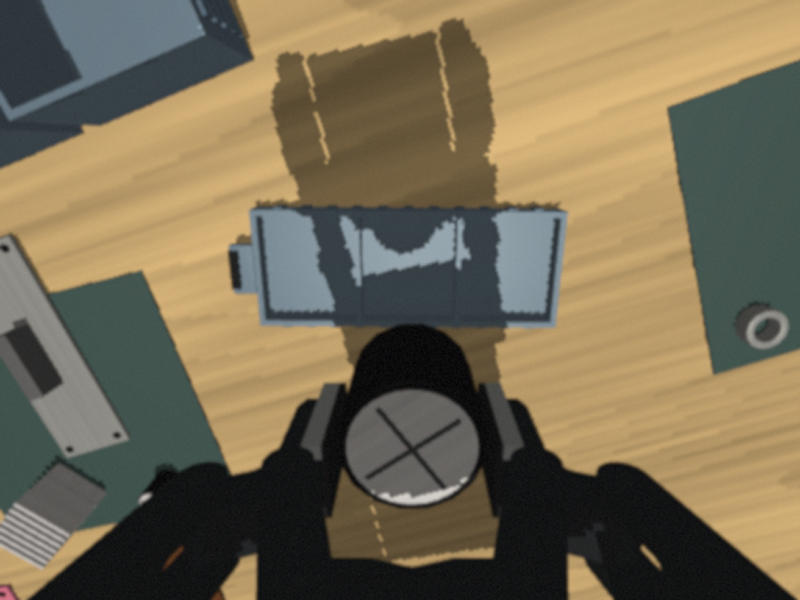

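Wrist view: the rim's outer corners are at (251,210), (566,212), (555,327) and (260,325), with the tab on the left. The capacitor is held upright and centred at (412,447).

```bash
python3 - <<'E'
from h import *
v=np.load("w2.npy");s=dict(tcp_pos=v[:3],orientation=v[3:])
w=cam("wrist",s);t=cam("top")
f=lambda u,v:((u+.5)*.64-.5,(v+.5)*.64-.5)
A=lambda u,v:((u+.5)/4-.5+150,(v+.5)/4-.5+130)
c=[f(251,210),f(566,212),f(555,327),f(260,325)];a=[A(411,39),A(658,118),A(627,215),A(378,134)]
P=np.array([atz(x,w,.018) for x in c]);print(P.mean(0),P[:,:2])
print(*[tri(x,w,y,t)[0] for x,y in zip(c,a)])
d=(P[0]+P[3]-P[1]-P[2])/2;g=(P[0]+P[1]-P[2]-P[3])/2
print(np.linalg.norm(d),np.linalg.norm(g),np.degrees(np.arctan2(d[1],d[0])),np.degrees(np.arctan2(g[1],g[0])))
E
```

```text
[0.5603 0.0072 0.018 ] [[ 0.6294  0.0916]
 [ 0.5666 -0.102 ]
 [ 0.4907 -0.0783]
 [ 0.5544  0.1176]]
[0.6285 0.0892 0.0225] [ 0.5666 -0.1037  0.0171] [ 0.4902 -0.0792  0.017 ] [0.5537 0.1152 0.02  ]
0.20473092225766612 0.0794290086712785 71.99698421605652 -18.229623985321727
```

In the tool's units: 0.162 m / 0.4 = 0.405, 0.065 m / 0.4 = 0.1625.

Emit:
{"op": "move_arm", "data": {
  "targets": [
    {"delta_pos":[0,0.0875,0.05],"dr":[0,0,0],"gripper":0.3},
    {"delta_pos":[0,0.1625,0.125],"dr":[0,0,0],"gripper":0.3},
    {"delta_pos":[0,0.1625,0.225],"dr":[0,0,0],"gripper":0.3},
    {"delta_pos":[0,0.1625,0.3125],"dr":[0,0,0],"gripper":0.3},
    {"delta_pos":[0,0.1625,0.37],"dr":[0,0,0],"gripper":0.3},
    {"delta_pos":[0,0.1625,0.395],"dr":[0,0,0],"gripper":0.3},
    {"delta_pos":[0,0.1625,0.4025],"dr":[0,0,0],"gripper":0.3},
    {"delta_pos":[0,0.1625,0.405],"dr":[0,0,0],"gripper":0.3},
    {"delta_pos":[0,0.1625,0.405],"dr":[0,0,0],"gripper":0.3}
  ]
}}

```text
time_s: 4.75
tcp_pos: [0.5403, -0.0577, 0.0535]
orientation: [-3.142, -0.002, -0.305]
ft_force: [-0.1, 0.7, -0.9]
gripper_width: 0.493
grip_force: 61.3
```

In the tool's units: 0.002 m / 0.4 = 0.005, 0.001 m / 0.4 = 0.0025.

Emit:
{"op": "move_arm", "data": {
  "targets": [
    {"delta_pos":[0,0,0.0025],"dr":[0,0,0],"gripper":0.3},
    {"delta_pos":[0,0,0.005],"dr":[0,0,0],"gripper":0.3},
    {"delta_pos":[0,0,0.005],"dr":[0,0,0],"gripper":0.3}
  ]
}}

```text
time_s: 5.05
tcp_pos: [0.5396, -0.0573, 0.0506]
orientation: [3.142, -0.001, -0.305]
ft_force: [-0.1, 0.5, -1.3]
gripper_width: 0.496
grip_force: 61.3
```

In the tool's units: 0.0015 m / 0.4 = 0.0038, 0.001 m / 0.4 = 0.0025.

Emit:
{"op": "move_arm", "data": {
  "targets": [
    {"delta_pos":[0,0,0.0025],"dr":[0,0,0],"gripper":0.3},
    {"delta_pos":[0,0,0.0038],"dr":[0,0,0],"gripper":0.3},
    {"delta_pos":[0,0,0.0038],"dr":[0,0,0],"gripper":0.3}
  ]
}}

```text
time_s: 5.35
tcp_pos: [0.5395, -0.0573, 0.0487]
orientation: [3.141, 0.0, -0.305]
ft_force: [-0.6, 0.4, -1.0]
gripper_width: 0.496
grip_force: 61.3
```

In the tool's units: 0.001 m / 0.4 = 0.0025, 0.0005 m / 0.4 = 0.0013.

Emit:
{"op": "move_arm", "data": {
  "targets": [
    {"delta_pos":[0,0,0.0013],"dr":[0,0,0],"gripper":0.3},
    {"delta_pos":[0,0,0.0025],"dr":[0,0,0],"gripper":0.3},
    {"delta_pos":[0,0,0.0025],"dr":[0,0,0],"gripper":0.3}
  ]
}}

```text
time_s: 5.65
tcp_pos: [0.5395, -0.0573, 0.0483]
orientation: [3.142, -0.0, -0.305]
ft_force: [-1.8, 0.2, 4.0]
gripper_width: 0.496
grip_force: 61.6
```

Contact, so I release partway and rise.

In the tool's units: -0.08 m / 0.4 = -0.2, -0.04 m / 0.4 = -0.1.

Emit:
{"op": "move_arm", "data": {
  "targets": [
    {"delta_pos":[0,0,0],"dr":[0,0,0],"gripper":0.6},
    {"delta_pos":[0,0,0],"dr":[0,0,0],"gripper":0.7},
    {"delta_pos":[0,0,0],"dr":[0,0,0],"gripper":0.75},
    {"delta_pos":[0,0,-0.025],"dr":[0,0,0],"gripper":0.75},
    {"delta_pos":[0,0,-0.1],"dr":[0,0,0],"gripper":0.75},
    {"delta_pos":[0,0,-0.2],"dr":[0,0,0],"gripper":0.75},
    {"delta_pos":[0,0,-0.2],"dr":[0,0,0],"gripper":0.75}
  ]
}}

```text
time_s: 6.35
tcp_pos: [0.5425, -0.058, 0.1334]
orientation: [-3.141, -0.01, -0.305]
ft_force: [0.5, 0.0, 0.5]
gripper_width: 0.747
grip_force: 0.0
```

```bash
python3 -c "
from h import *
s=telemetry.observe();print(s['tcp_pos'],s['orientation'],s['gripper_width'])
print(go([.459,-.337,.115],np.radians(-18)))"
```

```text
[ 0.5425 -0.058   0.1334] [-3.141  -0.0103 -0.3052] 0.7469004589968716
(array([0.004 , 0.2912, 0.0183]), array([-0.0345, -0.5891,  0.511 ]))
```

In the tool's units: 0.291 m / 0.4 = 0.7275, 0.004 m / 0.4 = 0.01, 0.5 degrees / 180 = 0.0028.

Emit:
{"op": "move_arm", "data": {
  "targets": [
    {"delta_pos":[0,0.1125,0],"dr":[0,0,0.0011],"gripper":0.75},
    {"delta_pos":[0,0.2325,0],"dr":[0,0,0.0017],"gripper":0.75},
    {"delta_pos":[0.0025,0.35,0],"dr":[0,0,0.0022],"gripper":0.75},
    {"delta_pos":[0.0075,0.47,0],"dr":[0,0,0.0028],"gripper":0.75},
    {"delta_pos":[0.01,0.5875,0],"dr":[0,0,0.0028],"gripper":0.75},
    {"delta_pos":[0.0125,0.6875,0.025],"dr":[0,0,0.0028],"gripper":0.75},
    {"delta_pos":[0.015,0.725,0.075],"dr":[0,0,0.0028],"gripper":0.75},
    {"delta_pos":[0.015,0.7275,0.1],"dr":[0,0,0.0028],"gripper":0.75},
    {"delta_pos":[0.015,0.7275,0.1],"dr":[0,0,0.0028],"gripper":0.75},
    {"delta_pos":[0.015,0.7275,0.1],"dr":[0,0,0.0028],"gripper":0.75}
  ]
}}

```text
time_s: 7.35
tcp_pos: [0.4581, -0.3354, 0.088]
orientation: [-3.141, 0.001, -0.313]
ft_force: [0.8, 0.3, -0.3]
gripper_width: 0.755
grip_force: 0.0
```

```bash
python3 - <<'E'
from h import *
s=telemetry.observe();print(s['tcp_pos'],s['orientation'],s['gripper_width'])
print(go([.459,-.337,.036],np.radians(-18)))
im=camera("wrist");cv2.imwrite("pics/w3.png",im[:,:,::-1])
w=cam("wrist",s);K=.0
# predicted vs seen terminal top corners
e=np.array([np.cos(np.radians(-18)),np.sin(np.radians(-18)),0]);n=np.array([-e[1],e[0],0])
j=im[:,:,::-1].copy()
for a in(-1,1):
  for b in(-1,1): cv2.circle(j,tuple(np.int32(proj(np.array([.459,-.337,.038])+a*.028*e+b*.012*n,w)+.5)),2,(0,0,255),-1)
cv2.imwrite("pics/w3.png",j)
E
```

```text
[ 0.4581 -0.3354  0.088 ] [-3.1412  0.0005 -0.3128] 0.7554434812525072
(array([0.0013, 0.0012, 0.052 ]), array([-0.0246,  0.0302,  0.0792]))
```

View pics/w3.png

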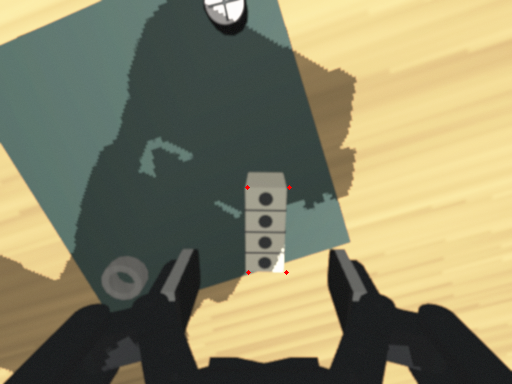

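The predicted corners (red) fit the terminal within about 2 px. I descend and grip.

In the tool's units: 0.052 m / 0.4 = 0.13, 0.05 m / 0.4 = 0.125.

Emit:
{"op": "move_arm", "data": {
  "targets": [
    {"delta_pos":[0.0025,0.0025,0.05],"dr":[0,0,0],"gripper":0.75},
    {"delta_pos":[0.0025,0.0025,0.1],"dr":[0,0,0],"gripper":0.75},
    {"delta_pos":[0.0025,0.0025,0.125],"dr":[0,0,0],"gripper":0.75},
    {"delta_pos":[0.0025,0.0025,0.13],"dr":[0,0,0],"gripper":0.6},
    {"delta_pos":[0.0025,0.0025,0.13],"dr":[0,0,0],"gripper":0.4},
    {"delta_pos":[0.0025,0.0025,0.13],"dr":[0,0,0],"gripper":0.25},
    {"delta_pos":[0.0025,0.0025,0.13],"dr":[0,0,0],"gripper":0.1},
    {"delta_pos":[0.0025,0.0025,0.13],"dr":[0,0,0],"gripper":0.1},
    {"delta_pos":[0.0025,0.0025,0.13],"dr":[0,0,0],"gripper":0.1},
    {"delta_pos":[0.0025,0.0025,0.13],"dr":[0,0,0],"gripper":0.1}
  ]
}}

```text
time_s: 8.4
tcp_pos: [0.459, -0.3384, 0.037]
orientation: [3.141, -0.002, -0.314]
ft_force: [0.8, 1.3, 5.6]
gripper_width: 0.268
grip_force: 59.3
```

```bash
python3 -c "
from h import *
s=telemetry.observe();print(s['tcp_pos'],s['orientation'],s['gripper_width'],s['grip_force'],s['ft_force'])
print(go([.5602,.0055,s['tcp_pos'][2]+.10],np.radians(-18)))"
```

```text
[ 0.459  -0.3384  0.037 ] [ 3.1407 -0.0021 -0.3141] 0.26823213237698806 59.297441840171814 [0.8299 1.302  5.6211]
(array([-0.0098, -0.3582, -0.1003]), array([ 0.0508, -0.1218,  0.0046]))
```

In the tool's units: -0.357 m / 0.4 = -0.8925, -0.325 m / 0.4 = -0.8125.

Emit:
{"op": "move_arm", "data": {
  "targets": [
    {"delta_pos":[0,0,-0.05],"dr":[0,0,0],"gripper":0.1},
    {"delta_pos":[0,0,-0.15],"dr":[0,0,0],"gripper":0.1},
    {"delta_pos":[-0.0025,-0.075,-0.2375],"dr":[0,0,0],"gripper":0.1},
    {"delta_pos":[-0.005,-0.2,-0.25],"dr":[0,0,0],"gripper":0.1},
    {"delta_pos":[-0.01,-0.325,-0.25],"dr":[0,0,0],"gripper":0.1},
    {"delta_pos":[-0.0125,-0.45,-0.25],"dr":[0,0,0],"gripper":0.1},
    {"delta_pos":[-0.0175,-0.575,-0.25],"dr":[0,0,0],"gripper":0.1},
    {"delta_pos":[-0.02,-0.7,-0.25],"dr":[0,0,0],"gripper":0.1},
    {"delta_pos":[-0.0225,-0.8125,-0.25],"dr":[0,0,0],"gripper":0.1},
    {"delta_pos":[-0.025,-0.8925,-0.25],"dr":[0,0,0],"gripper":0.1}
  ]
}}

```text
time_s: 9.4
tcp_pos: [0.5594, 0.0076, 0.1359]
orientation: [-3.141, -0.0, -0.312]
ft_force: [0.3, -0.0, -0.9]
gripper_width: 0.271
grip_force: 58.9
```

Emit:
{"op": "move_arm", "data": {
  "targets": [
    {"delta_pos":[0,0,0],"dr":[0,0,0],"gripper":0.1},
    {"delta_pos":[0,0,0],"dr":[0,0,0],"gripper":0.1},
    {"delta_pos":[0,0,0],"dr":[0,0,0],"gripper":0.1}
  ]
}}

```text
time_s: 9.7
tcp_pos: [0.5589, 0.0038, 0.1358]
orientation: [3.141, 0.0, -0.315]
ft_force: [0.2, -0.6, -1.1]
gripper_width: 0.268
grip_force: 59.0
```

```bash
python3 - <<'E'
from h import *
s=telemetry.observe();print(s['tcp_pos'],s['orientation'],s['gripper_width'],s['grip_force'],s['ft_force'])
print(go([.5602,.0055,.043],np.radians(-18)))
im=camera("wrist");cv2.imwrite("pics/w4.png",im[:,:,::-1])
E
```

```text
[0.5589 0.0038 0.1358] [ 3.1411  0.0002 -0.3148] 0.26805144878686393 58.99588644504547 [ 0.2489 -0.5672 -1.0508]
(array([ 0.0008, -0.0021,  0.0928]), array([ 0.0255,  0.0125, -0.0385]))
```

View pics/w4.png

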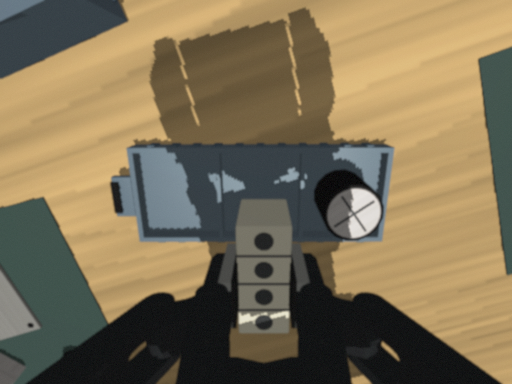

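The capacitor stands in the far end compartment and the terminal is square over the middle one. Lowering.

In the tool's units: 0.094 m / 0.4 = 0.235, 0.093 m / 0.4 = 0.2325.

Emit:
{"op": "move_arm", "data": {
  "targets": [
    {"delta_pos":[0.0025,-0.005,0.075],"dr":[0,0,0],"gripper":0.1},
    {"delta_pos":[0.0025,-0.005,0.15],"dr":[0,0,0],"gripper":0.1},
    {"delta_pos":[0.0025,-0.005,0.2],"dr":[0,0,0],"gripper":0.1},
    {"delta_pos":[0.0025,-0.005,0.225],"dr":[0,0,0],"gripper":0.1},
    {"delta_pos":[0.0025,-0.005,0.2325],"dr":[0,0,0],"gripper":0.1},
    {"delta_pos":[0.0025,-0.005,0.235],"dr":[0,0,0],"gripper":0.1},
    {"delta_pos":[0.0025,-0.005,0.235],"dr":[0,0,0],"gripper":0.1}
  ]
}}

```text
time_s: 10.45
tcp_pos: [0.5614, 0.006, 0.0427]
orientation: [-3.141, -0.002, -0.314]
ft_force: [-0.4, 0.8, -0.3]
gripper_width: 0.27
grip_force: 59.0
```

In the tool's units: 0.002 m / 0.4 = 0.005, 0.001 m / 0.4 = 0.0025.

Emit:
{"op": "move_arm", "data": {
  "targets": [
    {"delta_pos":[0,0,0.0025],"dr":[0,0,0],"gripper":0.1},
    {"delta_pos":[0,0,0.005],"dr":[0,0,0],"gripper":0.1},
    {"delta_pos":[0,0,0.005],"dr":[0,0,0],"gripper":0.1}
  ]
}}

```text
time_s: 10.75
tcp_pos: [0.5609, 0.0063, 0.0401]
orientation: [-3.142, -0.001, -0.314]
ft_force: [-0.4, -0.1, -1.0]
gripper_width: 0.267
grip_force: 59.0
```

In the tool's units: 0.0015 m / 0.4 = 0.0038, 0.001 m / 0.4 = 0.0025.

Emit:
{"op": "move_arm", "data": {
  "targets": [
    {"delta_pos":[0,0,0.0025],"dr":[0,0,0],"gripper":0.1},
    {"delta_pos":[0,0,0.0038],"dr":[0,0,0],"gripper":0.1},
    {"delta_pos":[0,0,0.0038],"dr":[0,0,0],"gripper":0.1}
  ]
}}

```text
time_s: 11.05
tcp_pos: [0.5608, 0.0063, 0.039]
orientation: [-3.142, -0.001, -0.314]
ft_force: [-1.3, 0.3, 5.7]
gripper_width: 0.276
grip_force: 59.8
```

In the tool's units: -0.14 m / 0.4 = -0.35, -0.12 m / 0.4 = -0.3.

Emit:
{"op": "move_arm", "data": {
  "targets": [
    {"delta_pos":[0,0,0],"dr":[0,0,0],"gripper":0.35},
    {"delta_pos":[0,0,0],"dr":[0,0,0],"gripper":0.38},
    {"delta_pos":[0,0,0],"dr":[0,0,0],"gripper":0.4},
    {"delta_pos":[0,0,-0.025],"dr":[0,0,0],"gripper":0.4},
    {"delta_pos":[0,0,-0.1],"dr":[0,0,0],"gripper":0.4},
    {"delta_pos":[0,0,-0.2],"dr":[0,0,0],"gripper":0.6},
    {"delta_pos":[0,0,-0.3],"dr":[0,0,0],"gripper":1},
    {"delta_pos":[0,0,-0.35],"dr":[0,0,0],"gripper":1},
    {"delta_pos":[0,0,-0.35],"dr":[0,0,0],"gripper":1}
  ]
}}

```text
time_s: 11.95
tcp_pos: [0.5625, 0.0061, 0.1825]
orientation: [-3.14, -0.008, -0.314]
ft_force: [-0.2, -0.1, -0.5]
gripper_width: 1.001
grip_force: 0.0
```

```bash
python3 -c "
from h import *
s=telemetry.observe();print(s['tcp_pos'],s['orientation'],s['gripper_width'],s['joint_pos'])
print(go([.475,.30,.22],np.radians(33)))"
```

```text
[0.5625 0.0061 0.1825] [-3.1402 -0.0076 -0.3139] 1.0013470046995971 [-0.1253  0.4699  1.5299 -0.0001  1.134   1.7595]
(array([-0.1737, -0.2525, -0.0384]), array([  0.1206,  -0.4418, -50.9866]))
```

In the tool's units: -0.252 m / 0.4 = -0.63, -0.238 m / 0.4 = -0.595, -51 degrees / 180 = -0.2833.

Emit:
{"op": "move_arm", "data": {
  "targets": [
    {"delta_pos":[-0.0575,-0.085,-0.025],"dr":[0,0,-0.0389],"gripper":1},
    {"delta_pos":[-0.1175,-0.17,-0.05],"dr":[0,0,-0.0778],"gripper":1},
    {"delta_pos":[-0.175,-0.255,-0.075],"dr":[0,0,-0.1167],"gripper":1},
    {"delta_pos":[-0.235,-0.34,-0.095],"dr":[0,0,-0.1556],"gripper":1},
    {"delta_pos":[-0.2925,-0.425,-0.095],"dr":[0,0,-0.1944],"gripper":1},
    {"delta_pos":[-0.35,-0.51,-0.095],"dr":[0,0,-0.2333],"gripper":1},
    {"delta_pos":[-0.41,-0.595,-0.095],"dr":[0,0,-0.2667],"gripper":1},
    {"delta_pos":[-0.435,-0.63,-0.095],"dr":[0,0,-0.2833],"gripper":1},
    {"delta_pos":[-0.435,-0.63,-0.095],"dr":[0,0,-0.2833],"gripper":1},
    {"delta_pos":[-0.435,-0.63,-0.095],"dr":[0,0,-0.2833],"gripper":1}
  ]
}}

```text
time_s: 12.95
tcp_pos: [0.4727, 0.2994, 0.2155]
orientation: [3.141, 0.002, 0.576]
ft_force: [0.2, -0.1, 1.4]
gripper_width: 1.002
grip_force: 0.0
```

```bash
python3 - <<'E'
from h import *
s=telemetry.observe();im=camera("wrist");print(s["tcp_pos"],s["orientation"],s["qd"].max(),s["joint_pos"])
cv2.imwrite("pics/w5.png",cv2.resize(im[:,:,::-1],(800,600),interpolation=cv2.INTER_CUBIC))
np.save("w5.npy",np.r_[s["tcp_pos"],s["orientation"]])
E
```

```text
[0.4727 0.2994 0.2155] [3.1413 0.0016 0.5758] 0.000806405265143059 [ 0.428   0.4375  1.485  -0.0005  1.2207  1.4232]
```

View pics/w5.png

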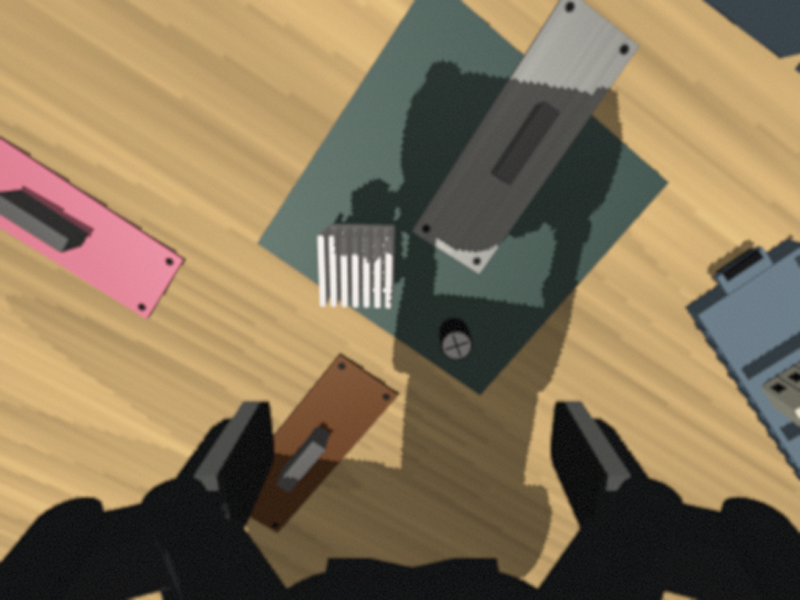

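Wrist view: the heat-sink top spans x 318–393 and y 235–308, centre (356,272), and is aligned with the tool. Nearby are the small cap at (456,345) and the plate, with corners at (415,232) and (478,270). The terminal is visible in the housing on the right.

```bash
python3 - <<'E'
from h import *
v=np.load("w5.npy");s=dict(tcp_pos=v[:3],orientation=v[3:])
w=cam("wrist",s);t=cam("top")
f=lambda u,v:((u+.5)*.64-.5,(v+.5)*.64-.5)
A=lambda u,v:((u+.5)/4-.5+150,(v+.5)/4-.5+130)
p=atz(f(356,272),w,.048);print(p,tri(f(356,272),w,A(88,247),t))
for a,b in(((318,272),(393,272)),((356,235),(356,308))): print(np.linalg.norm(atz(f(*a),w,.048)-atz(f(*b),w,.048)))
print("plate holes",*[atz(f(*q),w,.006)[:2] for q in((570,7),(624,49),(426,229),(477,261))])
print("rib top",*[atz(f(*q),w,.028)[:2] for q in((543,103),(505,178))])
P=[(p[0]*.5+.2297),(p[1]*.5+.165),.10];print(P,go([P[0],P[1],.1],s["orientation"][2]))
E
```

```text
[0.4597 0.3336 0.048 ] (array([0.4592, 0.3324, 0.0437]), np.float64(0.0024259540849218384))
0.045853984718168296
0.046023436384249966
plate holes [0.6562 0.3083] [0.6566 0.2667] [0.4997 0.3073] [0.5004 0.2653]
rib top [0.6015 0.2931] [0.555  0.2864]
[np.float64(0.4595679066010352), np.float64(0.3318060583334913), 0.1] (array([ 0.0067, -0.035 ,  0.1156]), array([ 0.016 ,  0.0784, -0.0606]))
```

In the tool's units: 0.17 m / 0.4 = 0.425, -0.035 m / 0.4 = -0.0875.

Emit:
{"op": "move_arm", "data": {
  "targets": [
    {"delta_pos":[0.015,-0.075,0.05],"dr":[0,0,0],"gripper":1},
    {"delta_pos":[0.015,-0.0875,0.125],"dr":[0,0,0],"gripper":1},
    {"delta_pos":[0.015,-0.0875,0.225],"dr":[0,0,0],"gripper":1},
    {"delta_pos":[0.015,-0.0875,0.325],"dr":[0,0,0],"gripper":1},
    {"delta_pos":[0.015,-0.0875,0.3875],"dr":[0,0,0],"gripper":1},
    {"delta_pos":[0.015,-0.0875,0.4175],"dr":[0,0,0],"gripper":1},
    {"delta_pos":[0.015,-0.0875,0.425],"dr":[0,0,0],"gripper":1},
    {"delta_pos":[0.015,-0.0875,0.425],"dr":[0,0,0],"gripper":0.6},
    {"delta_pos":[0.015,-0.0875,0.425],"dr":[0,0,0],"gripper":0.4},
    {"delta_pos":[0.015,-0.0875,0.425],"dr":[0,0,0],"gripper":0.3}
  ]
}}

```text
time_s: 14.0
tcp_pos: [0.4598, 0.3327, 0.0477]
orientation: [3.141, -0.003, 0.576]
ft_force: [-2.0, 3.8, 9.7]
gripper_width: 0.513
grip_force: 9.0
```

Emit:
{"op": "move_arm", "data": {
  "targets": [
    {"delta_pos":[0,0,0],"dr":[0,0,0],"gripper":0.3},
    {"delta_pos":[0,0,0],"dr":[0,0,0],"gripper":0.3},
    {"delta_pos":[0,0,0],"dr":[0,0,0],"gripper":0.3},
    {"delta_pos":[0,0,0],"dr":[0,0,0],"gripper":0.3}
  ]
}}

```text
time_s: 14.4
tcp_pos: [0.4601, 0.3329, 0.0481]
orientation: [3.141, -0.003, 0.576]
ft_force: [-0.3, 0.3, 5.9]
gripper_width: 0.506
grip_force: 61.8
```

```bash
python3 -c "
from h import *
s=telemetry.observe();print(s['tcp_pos'],s['orientation'],s['gripper_width'],s['joint_pos'])
print(go([.5808,.0693,s['tcp_pos'][2]+.1],np.radians(72.1)))"
```

```text
[0.4601 0.3329 0.0481] [ 3.1411 -0.0035  0.5761] 0.5056547287646006 [ 0.4915  0.6524  1.6396 -0.0002  0.846   1.4863]
(array([-0.042 ,  0.2869, -0.1   ]), array([  0.0933,  -0.1834, -39.0898]))
```

In the tool's units: 0.287 m / 0.4 = 0.7175, -0.042 m / 0.4 = -0.105, -39 degrees / 180 = -0.2167.

Emit:
{"op": "move_arm", "data": {
  "targets": [
    {"delta_pos":[0,0,-0.05],"dr":[0,0,0],"gripper":0.3},
    {"delta_pos":[0,0,-0.15],"dr":[0,0,0],"gripper":0.3},
    {"delta_pos":[-0.01,0.0625,-0.2375],"dr":[0,0,-0.0222],"gripper":0.3},
    {"delta_pos":[-0.025,0.17,-0.25],"dr":[0,0,-0.0556],"gripper":0.3},
    {"delta_pos":[-0.04,0.275,-0.25],"dr":[0,0,-0.0889],"gripper":0.3},
    {"delta_pos":[-0.055,0.38,-0.25],"dr":[0,0,-0.1222],"gripper":0.3},
    {"delta_pos":[-0.07,0.485,-0.25],"dr":[0,0,-0.1556],"gripper":0.3},
    {"delta_pos":[-0.085,0.59,-0.25],"dr":[0,0,-0.1889],"gripper":0.3},
    {"delta_pos":[-0.1,0.675,-0.25],"dr":[0,0,-0.2111],"gripper":0.3},
    {"delta_pos":[-0.105,0.7175,-0.25],"dr":[0,0,-0.2167],"gripper":0.3}
  ]
}}

```text
time_s: 15.4
tcp_pos: [0.5811, 0.0658, 0.1467]
orientation: [3.14, 0.0, 1.257]
ft_force: [0.5, 0.5, -0.8]
gripper_width: 0.498
grip_force: 61.2
```

Emit:
{"op": "move_arm", "data": {
  "targets": [
    {"delta_pos":[0,0,0],"dr":[0,0,0],"gripper":0.3},
    {"delta_pos":[0,0,0],"dr":[0,0,0],"gripper":0.3},
    {"delta_pos":[0,0,0],"dr":[0,0,0],"gripper":0.3}
  ]
}}

```text
time_s: 15.7
tcp_pos: [0.5796, 0.0699, 0.1464]
orientation: [-3.141, -0.0, 1.257]
ft_force: [-0.1, 0.5, -1.4]
gripper_width: 0.5
grip_force: 61.2
```

```bash
python3 - <<'E'
from h import *
s=telemetry.observe();print(s['tcp_pos'],s['orientation'],s['gripper_width'],s['grip_force'],s['ft_force'])
print(go([.5808,.0693,.053],np.radians(72.1)))
im=camera("wrist");cv2.imwrite("pics/w6.png",im[:,:,::-1])
E
```

```text
[0.5796 0.0699 0.1464] [-3.1412 -0.0001  1.2575] 0.4997284850768757 61.185961961746216 [-0.1318  0.5464 -1.3563]
(array([-0.0002,  0.0013,  0.0934]), array([-0.0207, -0.0067, -0.0516]))
```

View pics/w6.png

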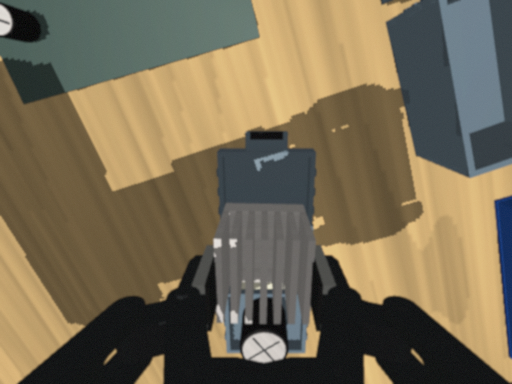

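The heat sink is square with the housing and centred on its axis; the tab is ahead at (267,137). Lowering.

In the tool's units: 0.094 m / 0.4 = 0.235, 0.093 m / 0.4 = 0.2325.

Emit:
{"op": "move_arm", "data": {
  "targets": [
    {"delta_pos":[0,0.0025,0.075],"dr":[0,0,0],"gripper":0.3},
    {"delta_pos":[0,0.0025,0.15],"dr":[0,0,0],"gripper":0.3},
    {"delta_pos":[0,0.0025,0.2],"dr":[0,0,0],"gripper":0.3},
    {"delta_pos":[0,0.0025,0.225],"dr":[0,0,0],"gripper":0.3},
    {"delta_pos":[0,0.0025,0.2325],"dr":[0,0,0],"gripper":0.3},
    {"delta_pos":[0,0.0025,0.235],"dr":[0,0,0],"gripper":0.3},
    {"delta_pos":[0,0.0025,0.235],"dr":[0,0,0],"gripper":0.3}
  ]
}}

```text
time_s: 16.45
tcp_pos: [0.5818, 0.0687, 0.0533]
orientation: [3.14, -0.0, 1.257]
ft_force: [0.6, -0.3, -1.3]
gripper_width: 0.502
grip_force: 61.1
```

In the tool's units: 0.002 m / 0.4 = 0.005, 0.001 m / 0.4 = 0.0025.

Emit:
{"op": "move_arm", "data": {
  "targets": [
    {"delta_pos":[0,0,0.0025],"dr":[0,0,0],"gripper":0.3},
    {"delta_pos":[0,0,0.005],"dr":[0,0,0],"gripper":0.3},
    {"delta_pos":[0,0,0.005],"dr":[0,0,0],"gripper":0.3}
  ]
}}

```text
time_s: 16.75
tcp_pos: [0.5812, 0.0684, 0.0506]
orientation: [3.141, -0.0, 1.257]
ft_force: [0.3, 0.0, -1.4]
gripper_width: 0.502
grip_force: 61.1
```

In the tool's units: 0.001 m / 0.4 = 0.0025.

Emit:
{"op": "move_arm", "data": {
  "targets": [
    {"delta_pos":[0,0,0.0025],"dr":[0,0,0],"gripper":0.3},
    {"delta_pos":[0,0,0.0025],"dr":[0,0,0],"gripper":0.3},
    {"delta_pos":[0,0,0.0025],"dr":[0,0,0],"gripper":0.3}
  ]
}}

```text
time_s: 17.05
tcp_pos: [0.5813, 0.0683, 0.0501]
orientation: [3.141, -0.0, 1.257]
ft_force: [-1.7, -0.5, 6.0]
gripper_width: 0.506
grip_force: 61.8
```

In the tool's units: -0.1 m / 0.4 = -0.25, -0.08 m / 0.4 = -0.2.

Emit:
{"op": "move_arm", "data": {
  "targets": [
    {"delta_pos":[0,0,0],"dr":[0,0,0],"gripper":0.6},
    {"delta_pos":[0,0,0],"dr":[0,0,0],"gripper":0.75},
    {"delta_pos":[0,0,0],"dr":[0,0,0],"gripper":0.8},
    {"delta_pos":[0,0,-0.025],"dr":[0,0,0],"gripper":0.8},
    {"delta_pos":[0,0,-0.1],"dr":[0,0,0],"gripper":0.8},
    {"delta_pos":[0,0,-0.2],"dr":[0,0,0],"gripper":0.8},
    {"delta_pos":[0,0,-0.25],"dr":[0,0,0],"gripper":0.8},
    {"delta_pos":[0,0,-0.25],"dr":[0,0,0],"gripper":0.8}
  ]
}}

```text
time_s: 17.85
tcp_pos: [0.5831, 0.0685, 0.1535]
orientation: [3.134, -0.002, 1.257]
ft_force: [0.4, 0.8, 0.9]
gripper_width: 0.799
grip_force: 0.0
```

```bash
python3 -c "
from h import *
s=telemetry.observe();print(s['tcp_pos'],s['orientation'],s['gripper_width'],s['joint_pos'])
print(go([.578,.287,.12],np.radians(.4)))"
```

```text
[0.5831 0.0685 0.1535] [ 3.1342 -0.0022  1.2568] 0.7985799201446553 [-0.0135  0.5422  1.4925 -0.      1.0991  0.3005]
(array([ 0.2061, -0.0726,  0.0335]), array([ 0.2848, -0.3742, 71.6113]))
```

In the tool's units: 0.206 m / 0.4 = 0.515, 0.002 m / 0.4 = 0.005, 71.6 degrees / 180 = 0.3978.

Emit:
{"op": "move_arm", "data": {
  "targets": [
    {"delta_pos":[0.0575,-0.02,0.005],"dr":[0,0,0.0444],"gripper":0.8},
    {"delta_pos":[0.115,-0.04,0.01],"dr":[0,0,0.0889],"gripper":0.8},
    {"delta_pos":[0.1725,-0.06,0.015],"dr":[0,0,0.1333],"gripper":0.8},
    {"delta_pos":[0.23,-0.08,0.02],"dr":[0,0,0.1778],"gripper":0.8},
    {"delta_pos":[0.2875,-0.1,0.025],"dr":[0,0,0.2222],"gripper":0.8},
    {"delta_pos":[0.3425,-0.12,0.03],"dr":[0,0,0.2667],"gripper":0.8},
    {"delta_pos":[0.4,-0.14,0.04],"dr":[0,0,0.3111],"gripper":0.8},
    {"delta_pos":[0.4575,-0.16,0.05],"dr":[0,0,0.3556],"gripper":0.8},
    {"delta_pos":[0.515,-0.1825,0.0625],"dr":[0,0,0.3978],"gripper":0.8},
    {"delta_pos":[0.515,-0.1825,0.0625],"dr":[0,0,0.3978],"gripper":0.8}
  ]
}}

```text
time_s: 18.85
tcp_pos: [0.5738, 0.2895, 0.1224]
orientation: [3.141, 0.003, 0.007]
ft_force: [-0.3, -0.6, -0.9]
gripper_width: 0.801
grip_force: 0.0
```

Emit:
{"op": "move_arm", "data": {
  "targets": [
    {"delta_pos":[0,0,0],"dr":[0,0,0],"gripper":0.6},
    {"delta_pos":[0,0,0],"dr":[0,0,0],"gripper":0.5},
    {"delta_pos":[0,0,0],"dr":[0,0,0],"gripper":0.5}
  ]
}}

```text
time_s: 19.15
tcp_pos: [0.5756, 0.2859, 0.1244]
orientation: [3.141, -0.0, 0.007]
ft_force: [-0.3, 0.6, -0.4]
gripper_width: 0.498
grip_force: 0.0
```

```bash
python3 - <<'E'
from h import *
s=telemetry.observe();print(s['tcp_pos'],s['orientation'],s['gripper_width'])
print(go([.578,.287,.036],np.radians(.4)))
im=camera("wrist");w=cam("wrist",s)
j=im[:,:,::-1].copy()
j2=cv2.resize(j,(800,600),interpolation=cv2.INTER_CUBIC)
C=np.array([.578,.287,0]);e=np.array([1,.007,0]);n=np.array([-.007,1,0])
for a,b,z in((.025,.006,.028),(.085,.028,.006)):
 for p in(-1,1):
  for q in(-1,1): cv2.circle(j2,tuple(np.int32(proj(C+p*a*e+q*b*n+[0,0,z],w)/.64)),2,(0,0,255),-1)
cv2.imwrite("pics/w7.png",j2)
E
```

```text
[0.5756 0.2859 0.1244] [ 3.1413 -0.      0.007 ] 0.4982448128546792
(array([ 0.0024, -0.0011,  0.0884]), array([ 0.015 , -0.0021, -0.0001]))
```

View pics/w7.png

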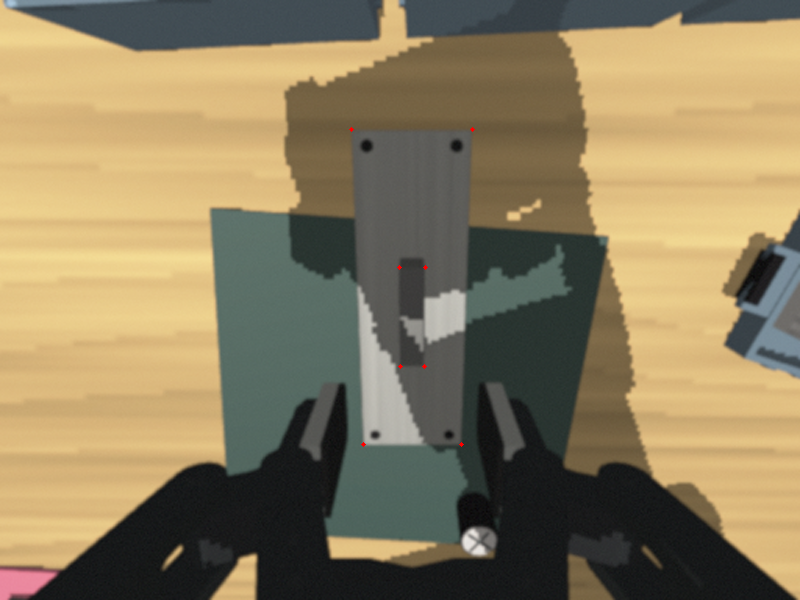

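The model (red) fits the plate and rib to within a pixel. Descending onto the rib.

In the tool's units: 0.091 m / 0.4 = 0.2275, 0.088 m / 0.4 = 0.22.

Emit:
{"op": "move_arm", "data": {
  "targets": [
    {"delta_pos":[0.005,-0.0025,0.075],"dr":[0,0,0],"gripper":0.5},
    {"delta_pos":[0.005,-0.0025,0.15],"dr":[0,0,0],"gripper":0.4},
    {"delta_pos":[0.005,-0.0025,0.2],"dr":[0,0,0],"gripper":0.35},
    {"delta_pos":[0.005,-0.0025,0.22],"dr":[0,0,0],"gripper":0.35},
    {"delta_pos":[0.005,-0.0025,0.2275],"dr":[0,0,0],"gripper":0.35},
    {"delta_pos":[0.005,-0.0025,0.2275],"dr":[0,0,0],"gripper":0.35}
  ]
}}

```text
time_s: 19.8
tcp_pos: [0.5778, 0.2879, 0.0339]
orientation: [-3.141, -0.001, 0.007]
ft_force: [-0.0, -0.2, 0.7]
gripper_width: 0.347
grip_force: 0.0
```

Emit:
{"op": "move_arm", "data": {
  "targets": [
    {"delta_pos":[0,0,0],"dr":[0,0,0],"gripper":0.25},
    {"delta_pos":[0,0,0],"dr":[0,0,0],"gripper":0.15},
    {"delta_pos":[0,0,0],"dr":[0,0,0],"gripper":0.05},
    {"delta_pos":[0,0,0],"dr":[0,0,0],"gripper":0},
    {"delta_pos":[0,0,0],"dr":[0,0,0],"gripper":0},
    {"delta_pos":[0,0,0],"dr":[0,0,0],"gripper":0}
  ]
}}

```text
time_s: 20.4
tcp_pos: [0.5781, 0.2881, 0.0348]
orientation: [-3.141, -0.002, 0.007]
ft_force: [-1.2, -2.3, 5.7]
gripper_width: 0.118
grip_force: 61.6
```

```bash
python3 -c "
from h import *
s=telemetry.observe();z=s['tcp_pos'][2];print(s['tcp_pos'],s['orientation'],s['gripper_width'],s['joint_pos'],s['ft_force'],s['grip_force'])
print(go([.5602,.0055,z+.12],np.radians(72.1)))"
```

```text
[0.5781 0.2881 0.0348] [-3.1412 -0.0023  0.0073] 0.11807902478477181 [ 0.3439  0.7814  1.4007 -0.0005  0.9571  1.9077] [-1.2284 -2.2697  5.687 ] 61.63271427154541
(array([-0.0196,  0.2824, -0.1202]), array([  0.0635,  -0.1299, -71.6829]))
```

In the tool's units: -0.12 m / 0.4 = -0.3, -0.115 m / 0.4 = -0.2875.

Emit:
{"op": "move_arm", "data": {
  "targets": [
    {"delta_pos":[0,0,-0.025],"dr":[0,0,0],"gripper":0},
    {"delta_pos":[0,0,-0.075],"dr":[0,0,0],"gripper":0},
    {"delta_pos":[0,0,-0.15],"dr":[0,0,0],"gripper":0},
    {"delta_pos":[0,0,-0.225],"dr":[0,0,0],"gripper":0},
    {"delta_pos":[0,0,-0.2875],"dr":[0,0,0],"gripper":0},
    {"delta_pos":[0,0,-0.3],"dr":[0,0,0],"gripper":0},
    {"delta_pos":[0,0,-0.3],"dr":[0,0,0],"gripper":0}
  ]
}}

```text
time_s: 21.1
tcp_pos: [0.5774, 0.2881, 0.1539]
orientation: [-3.141, -0.001, 0.007]
ft_force: [0.2, -0.2, -2.5]
gripper_width: 0.123
grip_force: 60.6
```

In the tool's units: 0.282 m / 0.4 = 0.705, -0.001 m / 0.4 = -0.0025, -71.7 degrees / 180 = -0.3983.

Emit:
{"op": "move_arm", "data": {
  "targets": [
    {"delta_pos":[-0.0025,0.05,0],"dr":[0,0,-0.0278],"gripper":0},
    {"delta_pos":[-0.0075,0.12,0],"dr":[0,0,-0.0667],"gripper":0},
    {"delta_pos":[-0.0125,0.2,0],"dr":[0,0,-0.1111],"gripper":0},
    {"delta_pos":[-0.02,0.28,0],"dr":[0,0,-0.1556],"gripper":0},
    {"delta_pos":[-0.025,0.36,0],"dr":[0,0,-0.2],"gripper":0},
    {"delta_pos":[-0.03,0.44,0],"dr":[0,0,-0.2444],"gripper":0},
    {"delta_pos":[-0.035,0.52,0],"dr":[0,0,-0.2889],"gripper":0},
    {"delta_pos":[-0.04,0.6,0],"dr":[0,0,-0.3333],"gripper":0},
    {"delta_pos":[-0.0475,0.67,0],"dr":[0,0,-0.3722],"gripper":0},
    {"delta_pos":[-0.05,0.705,0],"dr":[0,0,-0.3983],"gripper":0}
  ]
}}

```text
time_s: 22.1
tcp_pos: [0.5579, 0.0037, 0.1512]
orientation: [-3.138, 0.001, 1.261]
ft_force: [-0.9, 0.8, -2.0]
gripper_width: 0.121
grip_force: 60.6
```

Emit:
{"op": "move_arm", "data": {
  "targets": [
    {"delta_pos":[0,0,0],"dr":[0,0,0],"gripper":0},
    {"delta_pos":[0,0,0],"dr":[0,0,0],"gripper":0},
    {"delta_pos":[0,0,0],"dr":[0,0,0],"gripper":0},
    {"delta_pos":[0,0,0],"dr":[0,0,0],"gripper":0}
  ]
}}

```text
time_s: 22.5
tcp_pos: [0.5591, 0.0068, 0.1529]
orientation: [-3.141, 0.0, 1.259]
ft_force: [-0.2, 0.7, -2.1]
gripper_width: 0.123
grip_force: 60.6
```

```bash
python3 - <<'E'
from h import *
s=telemetry.observe();print(s['tcp_pos'],s['orientation'],s['gripper_width'],s['grip_force'],s['ft_force'])
print(go([.5602,.0055,.087],np.radians(72.1)))
im=camera("wrist");sd=camera("side")
f=lambda im,x,y,w,h:cv2.resize(im[y:y+h,x:x+w,::-1],(400,500),interpolation=cv2.INTER_CUBIC)
m=np.hstack([f(im,130,60,260,324),f(sd,240,130,120,150)])
cv2.imwrite("pics/w8.png",m)
E
```

```text
[0.5591 0.0068 0.1529] [-3.1409  0.0001  1.2589] 0.12274998419022118 60.56436896324158 [-0.1883  0.7308 -2.0895]
(array([-0.001 ,  0.0015,  0.0659]), array([-0.0412,  0.0038,  0.0289]))
```

View pics/w8.png

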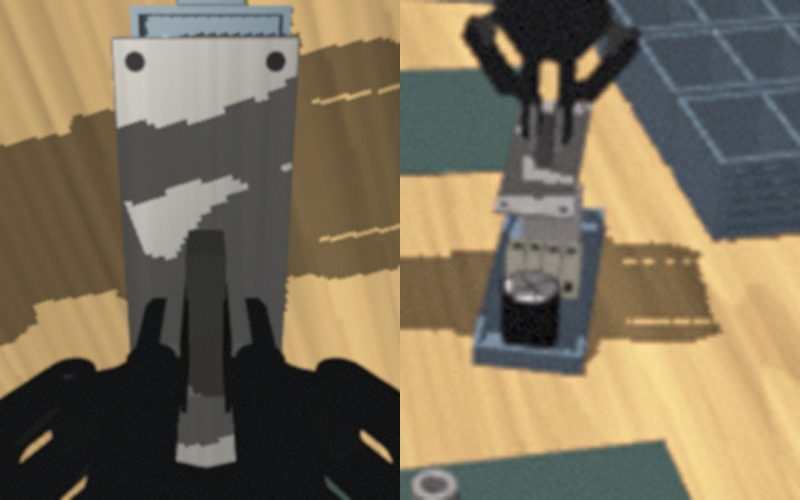

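All three parts stand upright in their compartments, and the plate is level and aligned above them. Lowering.

In the tool's units: 0.066 m / 0.4 = 0.165, 0.065 m / 0.4 = 0.1625.

Emit:
{"op": "move_arm", "data": {
  "targets": [
    {"delta_pos":[-0.0025,0.005,0.05],"dr":[0,0,0],"gripper":0},
    {"delta_pos":[-0.0025,0.005,0.1],"dr":[0,0,0],"gripper":0},
    {"delta_pos":[-0.0025,0.005,0.1375],"dr":[0,0,0],"gripper":0},
    {"delta_pos":[-0.0025,0.005,0.155],"dr":[0,0,0],"gripper":0},
    {"delta_pos":[-0.0025,0.005,0.1625],"dr":[0,0,0],"gripper":0},
    {"delta_pos":[-0.0025,0.005,0.165],"dr":[0,0,0],"gripper":0},
    {"delta_pos":[-0.0025,0.005,0.165],"dr":[0,0,0],"gripper":0}
  ]
}}

```text
time_s: 23.3
tcp_pos: [0.5614, 0.0043, 0.0879]
orientation: [3.14, -0.0, 1.259]
ft_force: [0.0, -0.3, -1.5]
gripper_width: 0.123
grip_force: 60.6
```

In the tool's units: 0.002 m / 0.4 = 0.005, 0.001 m / 0.4 = 0.0025.

Emit:
{"op": "move_arm", "data": {
  "targets": [
    {"delta_pos":[0,0,0.0025],"dr":[0,0,0],"gripper":0},
    {"delta_pos":[0,0,0.005],"dr":[0,0,0],"gripper":0},
    {"delta_pos":[0,0,0.005],"dr":[0,0,0],"gripper":0}
  ]
}}

```text
time_s: 23.6
tcp_pos: [0.5609, 0.0043, 0.0854]
orientation: [3.141, 0.0, 1.259]
ft_force: [-0.1, 0.5, -2.2]
gripper_width: 0.122
grip_force: 60.6
```

In the tool's units: 0.002 m / 0.4 = 0.005, 0.001 m / 0.4 = 0.0025.

Emit:
{"op": "move_arm", "data": {
  "targets": [
    {"delta_pos":[0,0,0.0025],"dr":[0,0,0],"gripper":0},
    {"delta_pos":[0,0,0.005],"dr":[0,0,0],"gripper":0},
    {"delta_pos":[0,0,0.005],"dr":[0,0,0],"gripper":0}
  ]
}}

```text
time_s: 23.9
tcp_pos: [0.5608, 0.0043, 0.0831]
orientation: [-3.141, 0.0, 1.259]
ft_force: [-0.3, -0.4, -1.8]
gripper_width: 0.123
grip_force: 60.6
```

Emit:
{"op": "move_arm", "data": {
  "targets": [
    {"delta_pos":[0,0,0.0013],"dr":[0,0,0],"gripper":0},
    {"delta_pos":[0,0,0.0013],"dr":[0,0,0],"gripper":0},
    {"delta_pos":[0,0,0.0013],"dr":[0,0,0],"gripper":0}
  ]
}}

```text
time_s: 24.2
tcp_pos: [0.5609, 0.0043, 0.0828]
orientation: [3.141, 0.0, 1.259]
ft_force: [-0.5, 0.0, -1.1]
gripper_width: 0.124
grip_force: 60.8
```

In the tool's units: 0.0007 m / 0.4 = 0.0018, 0.0005 m / 0.4 = 0.0013.

Emit:
{"op": "move_arm", "data": {
  "targets": [
    {"delta_pos":[0,0,0.0013],"dr":[0,0,0],"gripper":0},
    {"delta_pos":[0,0,0.0018],"dr":[0,0,0],"gripper":0},
    {"delta_pos":[0,0,0.0018],"dr":[0,0,0],"gripper":0}
  ]
}}

```text
time_s: 24.5
tcp_pos: [0.561, 0.0042, 0.0828]
orientation: [3.141, 0.0, 1.259]
ft_force: [-2.5, 0.0, 5.1]
gripper_width: 0.125
grip_force: 61.5
```

In the tool's units: -0.14 m / 0.4 = -0.35, -0.12 m / 0.4 = -0.3.

Emit:
{"op": "move_arm", "data": {
  "targets": [
    {"delta_pos":[0,0,0],"dr":[0,0,0],"gripper":0.18},
    {"delta_pos":[0,0,0],"dr":[0,0,0],"gripper":0.28},
    {"delta_pos":[0,0,0],"dr":[0,0,0],"gripper":0.35},
    {"delta_pos":[0,0,-0.02],"dr":[0,0,0],"gripper":0.4},
    {"delta_pos":[0,0,-0.075],"dr":[0,0,0],"gripper":0.4},
    {"delta_pos":[0,0,-0.175],"dr":[0,0,0],"gripper":0.4},
    {"delta_pos":[0,0,-0.3],"dr":[0,0,0],"gripper":0.4},
    {"delta_pos":[0,0,-0.35],"dr":[0,0,0],"gripper":0.4},
    {"delta_pos":[0,0,-0.35],"dr":[0,0,0],"gripper":0.4},
    {"delta_pos":[0,0,-0.35],"dr":[0,0,0],"gripper":0.4}
  ]
}}

```text
time_s: 25.5
tcp_pos: [0.5607, 0.0043, 0.2221]
orientation: [3.141, 0.0, 1.259]
ft_force: [0.3, 0.1, -0.8]
gripper_width: 0.401
grip_force: 0.0
```

```bash
python3 - <<'E'
from h import *
s=telemetry.observe();print(s['tcp_pos'],s['orientation'],s['gripper_width'])
im=camera("wrist");sd=camera("side");w=cam("wrist",s)
b=im[:,:,::-1].copy();a=np.radians(72.1);e=np.array([np.cos(a),np.sin(a),0]);n=np.array([-e[1],e[0],0]);C=np.array([.5602,.0055,0])
for l,h,z in((.085,.028,.054),(.103,.04,.018)):
 for p in(-1,1):
  for q in(-1,1): cv2.circle(b,tuple(np.int32(proj(C+p*l*e+q*h*n+[0,0,z],w)+.5)),2,(0,0,255),-1)
m=np.hstack([cv2.resize(b[30:330,146:386],(400,500)),cv2.resize(sd[150:300,240:360,::-1],(400,500),interpolation=cv2.INTER_CUBIC)])
cv2.imwrite("pics/w9.png",m)
E
```

```text
[0.5607 0.0043 0.2221] [3.1413 0.     1.2585] 0.40114393432952156
```

View pics/w9.png

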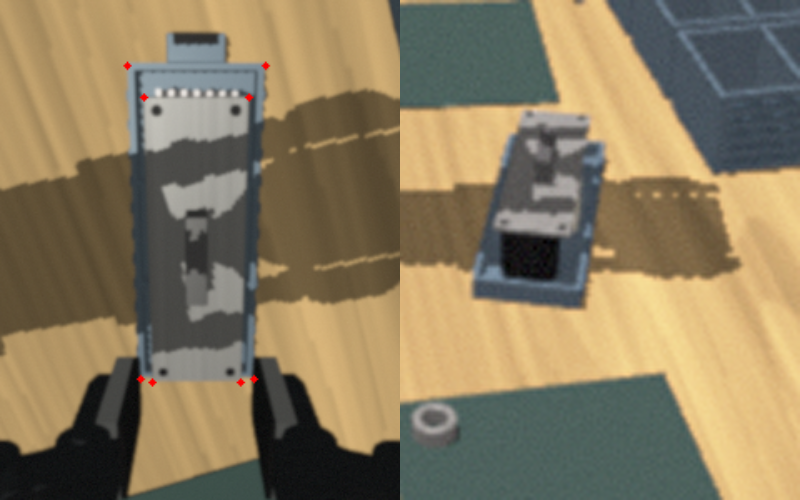

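The plate lies level and centred within about 2 mm of the housing model, and the gripper is clear. Handing in.

```bash
python3 -c "
from workcell import bot
print(bot.job_done())"
```

```text
the job is handed in; nothing more can be done
None
```

The housing is filled with the heat sink by the latch tab, the terminal block in the middle and the capacitor opposite. The shield plate lies level and centred on top, and the job was handed in at about 25.6 s; no verdict was returned.

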